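# Seal the botanicals pan

### The job

The dished steel lid lies askew on the open fruit pan in the two-pan holder. Bring it square over the pan so that it drops into the mouth, then press it down at both ends until its seal is fully home and the lid sits level and flat on the rim all round, like the lid on the pan beside it. Leave the bottle, the tumbler and the jug where they stand.

Things in the scene. Friction and masses are not known exactly. Their poses are not given: they have to be found in the camera images.
- lid: The loose stainless lid, 176 mm (its x) by 162 mm (its y), about 0.3 kg. Origin: centre of the underside of its flat flange, the face that must rest on the pan's rim; z up. The flange is 3 mm thick and 24 mm wide all round. At the start it lies on the pan shifted 40 to 60 mm along the pan's +x (away from the robot), turned a few degrees, its dish on the rim at that end, which stands up to 20 mm high.
- lid_dish (a point): Centre of the flat floor of the shallow dish inside the lid's flange, on its top side, 10 mm below the lid's origin; the floor is 127 (x) by 113 mm (y) and 3 mm thick; outside the dish is 142 by 128 mm. A springy rubber seal round the dish's wall, 1 to 11 mm below the flange, is 1.5 mm larger than the mouth on each side.
- lid_handle (a point): Top of the lid's handle, an 8 mm round bar standing across the dish's middle along the lid's y, 76 mm long, its top 20 mm above the lid's origin.
- lid_far_edge (a point): Middle of the flange's +x edge, on its top face, 88 mm from the lid's origin. Dropped into the mouth, the lid stops on its seal, cocked, with one end or both up to 12 mm above the rim; an end that stands up must be pressed down with some 8 to 20 N, at the flange or on the dish's floor, and once home it stays down.
- lid_near_edge (a point): Middle of the flange's -x edge, on its top face, 88 mm from the lid's origin.
- pan_mouth (a point): Centre of the open pan's mouth at the height of its rim's top, 88 mm above the bench; x and y along the pan's sides, z up. Rim 176 mm (x) by 162 mm (y) outside; mouth 150 by 136 mm, inner edges rounded; 62 mm deep, some fruit on its floor. The pan hangs fixed in the left or right well of the holder. The lid is home when its origin lies on this point.
- holder: The fixed two-well steel holder, 196 mm (its x) by 360 mm (its y), its top 86 mm high; origin at the centre of its footprint on the bench. The wells are 87.5 mm either side of its middle along y.
- other_pan: The second, identical pan in the holder with its lid already home (fixed). Origin: centre of its underside, 65 mm below its rim; its lid's handle top is 85 mm above the origin. The gap between the two pans' rims is 13 mm.
- bottle: Bystander: amber glass bottle, 62 mm diameter, 165 mm tall, standing on the bench; origin at the centre of its underside.
- tumbler: Bystander: glass tumbler, 72 mm diameter, 85 mm tall, standing on the bench; origin at the centre of its underside.
- jug: Bystander: steel jug shaped like a mug, 84 mm diameter without its handle, 100 mm tall, standing on the bench; origin at the centre of its underside.
There are look-alikes about, which are no part of the job. What is shaped like the lid but purple is not meant.

How it is judged:
At the end, for the whole second after the job is handed in: The lid is at rest on the open pan, its origin within 5 mm sideways and 2.5 mm in height of the mouth's centre at rim height, and level within 0.02 rad (about 1.2 degrees) (horizontal distance between lid and pan_mouth below 0.005 m and z of lid in the frame of pan_mouth between -0.0025 and 0.0025 m and angle between lid's own z axis and vertical below 0.02 rad and linear speed of lid below 0.01 m/s); the robot touches nothing.
It fails at once if the bottle, the tumbler or the jug is shifted more than 30 mm or tipped over (distance of any of bottle, tumbler, jug from where it was at the start of the episode above 0.03 m or angle between any of bottle, tumbler, jug's own z axis and vertical above 0.5 rad).
It also fails if it takes over 48 s, if anything falls off the work surface, if the arm or the gripper's body presses on something with over 40 N, if the wrist force passes 120 N, or if a joint passes its speed limit or range.

### The arm

A 7-joint arm with a two-finger parallel gripper is mounted at the origin on the work surface. World frame = base frame: x ahead of the robot, y to its left, z up, the work surface at z = 0. Lengths are in m, angles in rad, forces in N, time in s.
With the tool pointing down it reaches from about 0.4 to 0.85 m from the base axis. Payload 10.4 kg.
Tool frame: the origin (TCP) lies between the finger pads; the fingertips stand 19 mm ahead of it and the grasp point (between the pads) is the TCP (env.tcp_to_tips is the distance from the TCP to the fingertips, in m); z points along the fingers, y is the line along which they close (so a half turn about z gives the same grasp; the last joint's range is limited). The gripper opens to 85 mm and grips with 20 to 120 N. Pads are 22 mm wide; open, the fingers measure 114 mm over their backs; the gripper's body (76 mm by 85 mm) begins 54 mm behind the grasp point. The pads swing forward as they close: fully open they stand 13 mm farther back than shut.
Start: joints at [-1.21, 0.332, -0.065, 1.46, 0.022, 1.35, -0.088], TCP at [0.234, 0.58, 0.25] pointing down, gripper open.
Joint ranges: [-2.6, 2.6], [-0.5, 2.12], [-1.47, 1.34], [0.16, 2.42], [-1.27, 4.41], [0.06, 2.06], [-2.6, 2.6]. Speed limits (rad/s): [2.22, 2.22, 2.79, 2.79, 3.14, 3.14, 3.14].

### API

Orientations are given as a 3x3 rotation matrix whose columns are the frame's x, y, z axes.
In Python, from rig import env gives the robot as it stands. The module is installed in compiled form; this text tells all that it offers.
- The arm moves only by the tool servo_tool, never from a script. Its argument "commands" is a list of rows, each a list of 7 numbers: the turn, a rotation vector about the tool's x, y, z in rad, then the shift along the tool's x, y, z in mm, then the opening, from 0 (shut) to 1 (fully open). In form: [[wx, wy, wz, dx, dy, dz, fingers], ...]. A call has 1 to 5 rows; each row is the pose to reach, as a shift and turn from the pose commanded when the call began, along the tool's axes at that moment; what a row does not reach only later rows make up. A row lasts 1/10 s, in which the tool goes at most 50 mm and 8.59 degrees, less where a joint would pass 70% of its speed; a pose out of reach is approached as far as the arm can. A call with a gripper value outside its range is refused whole. The fingers move at their own pace and stop on an object; "squeeze" is the grip in N (left out, the last holds). Time passes only in rows, so rows that repeat a pose let the fingers close. It gives the time, the measured TCP pose, the force, the opening and the grip force at its end, in the units of the state.
- env.observe(): the state, without advancing time (a new reading comes with each control period).
- env.grab_frame(name): name is "side" or "top"; returns (picture, depth): 384x512x3 uint8, red, green, blue; 384x512 float32, m along the optical axis (not along the pixel's ray), 0 where there is no reading.
- env.camera_info(name): a dict with "fx", "fy", "cx", "cy" (pixels), "dist" ([k1, k2, p1, p2, k3] as OpenCV has them; the pictures are not rectified), "rvec" (rotation vector, rad) and "tvec" (3), from world to camera coordinates, as OpenCV has them. Camera axes: x right, y down, z forward; pixel columns grow to the right and rows downward; lengths in m; the calibration is good to about 2 mm. A picture is of the moment at which its call begins. camera_info takes no time and is no camera call.
- env.sign_off(): hands the job in; it is judged then, once.
The state is a dict: "t": time; "q": joint angles; "joint_velocities": joint speeds; "joint_torque": joint torques, N m; "ee_pos": TCP position; "tool_rot": TCP orientation; "ft_force": force on the tool from outside, world axes, zero at the start; "ft_torque": the same for the moment, N m; "grip_width": finger opening in m; "grip_force": force on a finger pad.
Only numpy, scipy, OpenCV 4.12 (cv2) and the standard library are available. Lean on these libraries where they do the work, as an engineer would, in place of code of your own. Each camera call takes 0.05 s, during which the arm holds its last target. There are 200 camera calls.

## Working session

There is one attempt and no reset: what is moved stays moved. The work goes in short steps, Python scripts to look and compute and a tool call to move; the robot and the scene stay as the last step left them, time stands still between calls to the robot, and variables do not carry over. Pictures are saved under pics/ and viewed, at most 10 in all, crops included, and the job is handed in when it is done.

Besides the shell and the picture viewer there is one more tool, called after "Call:" by a JSON object that holds its "fn" and its "kwargs", one argument or row to a line. servo_tool: Moves the arm, as the interface text tells. Its arguments: {"type":"object","properties":{"commands":{"type":"array","items":{"type":"array","items":{"type":"number"}}},"squeeze":{"type":"number"}},"required":["commands"]}

```bash
mkdir -p pics; cat > h.py <<'E'
import numpy as np, cv2
from rig import env
def grab(n):
    im,d=env.grab_frame(n); c=env.camera_info(n)
    K=np.array([[c['fx'],0,c['cx']],[0,c['fy'],c['cy']],[0,0,1.]])
    v,u=np.mgrid[:384,:512]
    p=cv2.undistortPoints(np.stack([u,v],-1).reshape(-1,1,2).astype(float),K,np.array(c['dist'])).reshape(384,512,2)
    P=np.dstack([p*d[...,None],d])
    R=cv2.Rodrigues(np.array(c['rvec'],float))[0]
    W=(P-np.array(c['tvec']).ravel())@R
    W[d==0]=np.nan
    return im,d,W
def save(n,im): cv2.imwrite('pics/'+n,im[...,::-1])
E
python3 - <<'E'
from h import *
a,d,W=grab('top');b,d2,W2=grab('side')
np.savez('f0.npz',a=a,W=W,b=b,W2=W2)
save('both.png',cv2.resize(np.vstack([a,b]),(800*512//1024*1,600)))
save('top0.png',cv2.resize(a,(800,600)));save('side0.png',cv2.resize(b,(800,600)))
print(env.observe()['ee_pos'],env.observe()['tool_rot'])
E
```

```text
[0.23392428 0.57924022 0.24959983] [[-9.27251727e-01  3.74438345e-01 -4.00216896e-04]
 [ 3.74438551e-01  9.27250965e-01 -1.19120418e-03]
 [-7.49310169e-05 -1.25440276e-03 -9.99999210e-01]]
```

View pics/top0.png

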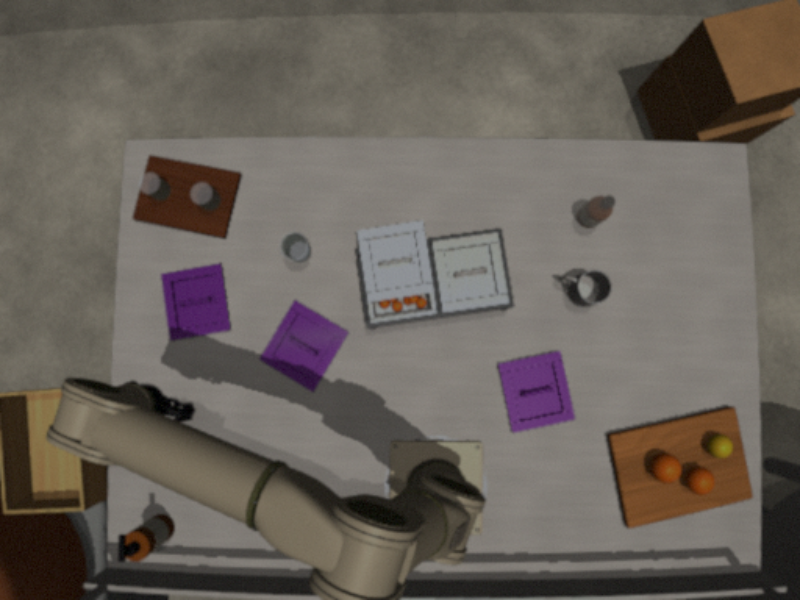

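View pics/side0.png

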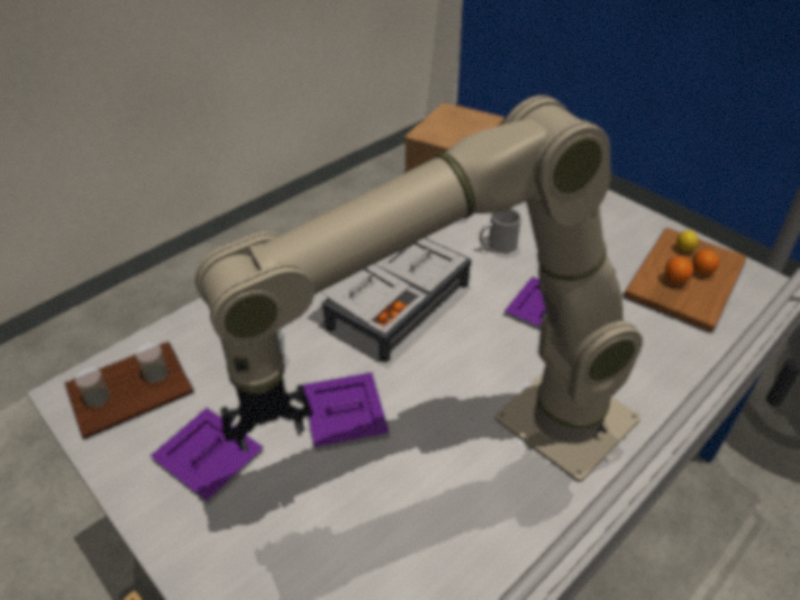

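The top view shows five lid-shaped things, in 800x600 pixels: a steel lid askew on the pan with fruit showing at (395,260), the closed steel lid at (470,272), and purple ones at (197,300), (305,345) and (536,390). The one meant is (395,260): it is steel, shifted away from the robot, and leaves the fruit visible at (400,303). I'll confirm it in one crop and measure.

```bash
python3 - <<'E'
from h import *
f=np.load('f0.npz');a,W=f['a'],f['W']
y0,y1,x0,x1=130,215,220,335
c=cv2.resize(a[y0:y1,x0:x1],None,fx=6,fy=6,interpolation=cv2.INTER_CUBIC)
for i in range(0,115,10): cv2.putText(c,str(x0+i),(i*6,8),0,.3,(255,0,0))
for i in range(0,85,10): cv2.putText(c,str(y0+i),(0,i*6+4),0,.3,(255,0,0))
save('crop.png',c)
Z=W[y0:y1,x0:x1,2]
print('rows step3, mm');
for r in range(0,85,5): print(y0+r,' '.join('%3d'%(1000*z) if z==z else ' --' for z in Z[r,::4]))
for u,v in [(253,168),(300,174)]: print(W[v,u])
for n,(u,v) in dict(bottle=(380,134),jug=(376,184),tumbler=(190,159)).items(): print(n,np.nanmedian(W[v-3:v+4,u-3:u+4].reshape(-1,3),0))
E
```

```text
rows step3, mm
130   5  -4   0   5  -4   1  -2   4  -6  -3   0  -2  -2  -5  -3   0   2   0  -2   1   4  -8   4   3   2   1   0   0  -2
135  -2   4   5   2  -3  -4   0   3   0  -6  -1  -1  -2   0   2   1   0   0  -1  -3  -4   4  -3  -1  -3   0   1   4   3
140  --   2   0   6  -2  -1  -1   0  -2  -2   6   0   6   4   0   3  -2  -7  -4  -3   0   0   0   2  -1   2   0  -6   0
145   0   1   2  -2   8  -1 106 108 104 105 112 109 104  -1  -1   1  -5   0   7  -8  -4   0  -4  -3  -3   2  -1  -1   1
150   0  -2   4 108 109 110 115 104 104  95  96  91 105  -1  -2   0   1   0  85  88  88  87  90  91  91  84  -3   2  -3
155   3  -3  -3 106  98  96  98  93  88  92  92  92 102 103  83  91  87  91  93  90  91  86  91  91  87  84   0   0   4
160  -1   0  81 103 108  84  88  96  88  92  88  90  -- 102  83  88  82  75  72  76  77  73  74  75  88  94   3   2  -2
165   2  -3  90 101 100  91  89  92  93  94 113  93 102  99  84  90  90  75  78  76  74  79  75  77  92  96  -1   1   2
170  -1   4   0 100 102  89  85  87  89  85  87  85  76  93  87  90  88  76  75  78  75  77  80  80  90  89  84   0  -3
175  
[... 457 characters left out ...]
2  84  85  -3  -2
195  -2   0   0  82  87  25  54  50  54  50  45  25  47  47  90  82  88  88  89  89  90  94  94  92  85  85  84  88   1
200   0   2   1   0  86  22  28  26  27  31  28  81  88  85  89  84  89  82  88  82  90  81  -2   0   5   0   3   1  -8
205   3  -1  -4   5  88  89  87  84  85  83  85  85  82  -1   7   0   1  -3   0   0  -3  -3  -5   4   0   1   4  -5  -1
210  -2   3  -5  --  36   8   0  -2   0   3   0   0  -3   0  -1   2   3  -6  -4   0   0  -3  -4   0  -2   5  -4   3   0
[0.54609826 0.1034137  0.11112732]
[ 0.52586968 -0.07191538  0.10385823]
bottle [ 0.68021842 -0.37510716  0.11244451]
jug [ 0.50120643 -0.38897802  0.00436625]
tumbler [0.59711637 0.36095708 0.00512397]
```

View pics/crop.png

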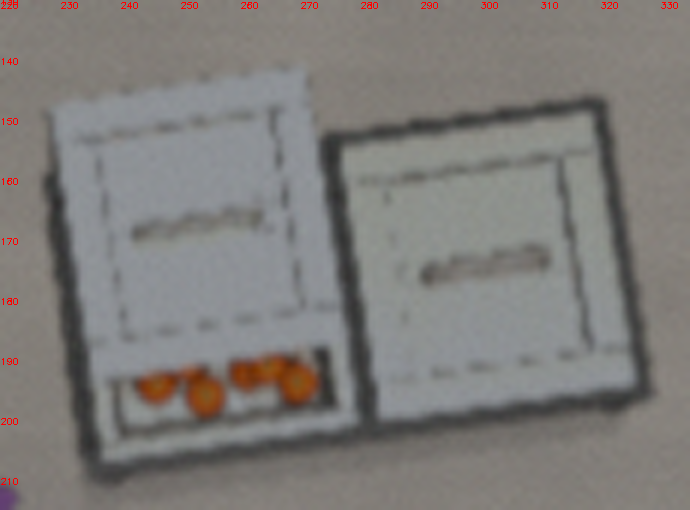

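The crop confirms it. The loose steel lid sits on the left pan, with its handle from about (242,169) to (264,166) in native pixels and fruit visible below it around (255,194). The right pan is closed, with its handle at about (300,174).

```bash
cat >> h.py <<'E'
def onplane(n,px,z):
    c=env.camera_info(n);K=np.array([[c['fx'],0,c['cx']],[0,c['fy'],c['cy']],[0,0,1.]])
    p=cv2.undistortPoints(np.array(px,float).reshape(-1,1,2),K,np.array(c['dist'])).reshape(-1,2)
    R=cv2.Rodrigues(np.array(c['rvec'],float))[0];t=np.array(c['tvec']).ravel()
    C=-R.T@t; r=np.c_[p,np.ones(len(p))]@R
    return C+r*((np.broadcast_to(z,len(p))-C[2])/r[:,2])[:,None]
E
python3 - <<'E'
from h import *
cr=lambda L:[(220+x/6-.4,130+y/6-.4) for x,y in L]
np.set_printoptions(precision=4,suppress=True)
o=onplane('top',cr([(341,146),(594,108),(635,385),(377,420)]),.091)
print('other lid',o,o.mean(0),[np.linalg.norm(o[i]-o[i-1]) for i in range(4)])
h=onplane('top',cr([(425,274),(548,257)]),.108);print('other handle',h.mean(0),h)
p=onplane('top',cr([(102,460),(355,430)]),.088);print('pan near corners',p)
m=onplane('top',cr([(118,433),(335,408)]),.088);print('mouth near corners',m)
ho=onplane('top',cr([(97,482),(650,395),(603,100)]),.086);print('holder',ho)
l=onplane('top',cr([(55,106),(302,70)]),.110);print('lid far corners',l)
h=onplane('top',cr([(135,234),(262,214)]),.119);print('handle',h,h.mean(0))
f=np.load('f0.npz');W=f['W']
# lid floor plane fit
q=[]
import itertools
for v in range(156,184):
  for u in range(239+(v-154)//8,264+(v-154)//8):
    q.append(W[v,u])
q=np.array(q);q=q[np.isfinite(q[:,0])]
for _ in range(4):
  A=np.c_[q[:,:2],np.ones(len(q))];s=np.linalg.lstsq(A,q[:,2],rcond=None)[0];r=q[:,2]-A@s;q=q[abs(r)<.01]
print('plane',s,q.mean(0))
E
```

```text
other lid [[ 0.6035  0.0157  0.091 ]
 [ 0.6292 -0.1445  0.091 ]
 [ 0.4536 -0.1686  0.091 ]
 [ 0.4306 -0.0073  0.091 ]] [ 0.5292 -0.0762  0.091 ] [np.float64(0.17442648324289636), np.float64(0.1621972228761242), np.float64(0.1772544288223586), np.float64(0.16295300140834096)]
other handle [ 0.5259 -0.0741  0.108 ] [[ 0.5203 -0.0359  0.108 ]
 [ 0.5315 -0.1122  0.108 ]]
pan near corners [[0.4044 0.164  0.088 ]
 [0.4244 0.0062 0.088 ]]
mouth near corners [[0.4214 0.1542 0.088 ]
 [0.4381 0.0188 0.088 ]]
holder [[ 0.3907  0.1671  0.086 ]
 [ 0.4478 -0.1789  0.086 ]
 [ 0.6355 -0.151   0.086 ]]
lid far corners [[0.6242 0.1951 0.11  ]
 [0.648  0.0409 0.11  ]]
handle [[0.5424 0.1435 0.119 ]
 [0.5554 0.0654 0.119 ]] [0.5489 0.1044 0.119 ]
plane [0.1078 0.0149 0.0265] [0.5436 0.1061 0.0867]
```

```bash
cat >> h.py <<'E'
from scipy.spatial.transform import Rotation as Ro
def pose(yaw,tilt):  # tool y along lid x, z down; tilt>0: far (+x) end up
    x=np.array([np.cos(yaw)*np.cos(tilt),np.sin(yaw)*np.cos(tilt),np.sin(tilt)])
    n=np.array([-np.sin(tilt)*np.cos(yaw),-np.sin(tilt)*np.sin(yaw),np.cos(tilt)])
    return np.c_[np.cross(x,-n),x,-n]
def go(p,R,t=None):
    s=env.observe();T=s['tool_rot']
    w=Ro.from_matrix(T.T@R).as_rotvec();d=T.T@(np.array(p)-s['ee_pos'])*1000
    print('row',np.round(w,3),np.round(d,1),'t',s['t'],'pos',np.round(s['ee_pos'],4),'F',np.round(s['ft_force'],1))
E
python3 -c "
from h import *
go([.548,.104,.2],pose(.16,.1))"
```

```text
row [-0.092 -0.051  1.026] [-469.2 -323.    50. ] t 0.1 pos [0.2339 0.5792 0.2496] F [ 0.4 -0.5 -0.2]
```

Call:
{"fn": "servo_tool", "kwargs": {
  "commands": [
    [-0.09,-0.05,1.026,-469,-323,50,0.6],
    [-0.09,-0.05,1.026,-469,-323,50,0.6],
    [-0.09,-0.05,1.026,-469,-323,50,0.6],
    [-0.09,-0.05,1.026,-469,-323,50,0.6],
    [-0.09,-0.05,1.026,-469,-323,50,0.6]
  ]
}}

```text
t: 0.6
ee_pos: [0.3721, 0.3697, 0.2281]
tool_rot: [[-0.42, 0.905, 0.07], [0.907, 0.42, 0.022], [-0.009, 0.073, -0.997]]
ft_force: [0.4, 0.6, -0.0]
grip_width: 0.0511
grip_force: 0.0
```

```bash
python3 -c "
from h import *
go([.548,.104,.2],pose(.16,.1))"
```

```text
row [-0.026 -0.014  0.274] [-314.7   45.6   34.5] t 0.6 pos [0.3721 0.3697 0.2281] F [ 0.4  0.6 -0. ]
```

Call:
{"fn": "servo_tool", "kwargs": {
  "commands": [
    [-0.026,-0.014,0.274,-315,46,34,0.6],
    [-0.026,-0.014,0.274,-315,46,34,0.6],
    [-0.026,-0.014,0.274,-315,46,34,0.6],
    [-0.026,-0.014,0.274,-315,46,34,0.6],
    [-0.026,-0.014,0.274,-315,46,34,0.6]
  ]
}}

```text
t: 1.1
ee_pos: [0.511, 0.1633, 0.2068]
tool_rot: [[-0.165, 0.981, 0.099], [0.986, 0.165, 0.017], [0.0, 0.1, -0.995]]
ft_force: [1.2, 1.0, 0.2]
grip_width: 0.051
grip_force: 0.0
```

```bash
python3 -c "
from h import *
go([.548,.104,.2],pose(.16,.1))"
```

```text
row [ 0.    -0.001  0.006] [-64.6  25.9   9.4] t 1.1 pos [0.511  0.1633 0.2068] F [1.2 1.  0.2]
```

Call:
{"fn": "servo_tool", "kwargs": {
  "commands": [
    [0,0,0,-65,26,9,0.6],
    [0,0,0,-65,26,9,0.6],
    [0,0,0,-65,26,9,0.6]
  ]
}}

```text
t: 1.4
ee_pos: [0.5485, 0.1014, 0.2]
tool_rot: [[-0.159, 0.982, 0.098], [0.987, 0.159, 0.014], [-0.001, 0.099, -0.995]]
ft_force: [-0.4, 0.5, -0.1]
grip_width: 0.0514
grip_force: 0.0
```

```bash
python3 - <<'E'
from h import *
go([.548,.104,.113],pose(.16,.1))
b,d,W=grab('side')
c=cv2.resize(b[130:240,190:320],None,fx=6,fy=5.4,interpolation=cv2.INTER_CUBIC)
for i in range(0,130,10): cv2.putText(c,str(190+i),(i*6,8),0,.3,(255,0,0))
for i in range(0,110,10): cv2.putText(c,str(130+i),(0,int(i*5.4)+4),0,.3,(255,0,0))
save('side1.png',c)
E
```

```text
row [-0.001  0.001  0.   ] [ 2.8 -8.7 86.6] t 1.4 pos [0.5485 0.1014 0.2   ] F [-0.4  0.5 -0.1]
```

View pics/side1.png

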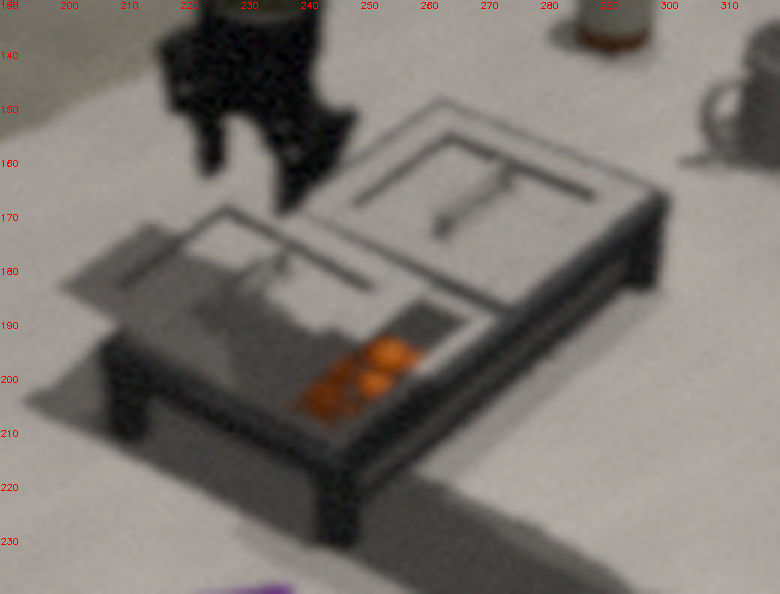

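The side view shows the gripper above the lid, with the handle from about (235,176) to (223,187), straight under the open fingers. I'll go down and grip.

Call:
{"fn": "servo_tool", "kwargs": {
  "commands": [
    [0,0,0,3,-5,40,0.5],
    [0,0,0,3,-8,66,0.5],
    [0,0,0,3,-9,80,0.5],
    [0,0,0,3,-9,86,0.5],
    [0,0,0,3,-9,86,0.5]
  ]
}}

```text
t: 1.95
ee_pos: [0.5466, 0.1089, 0.1142]
tool_rot: [[-0.166, 0.981, 0.098], [0.986, 0.165, 0.017], [0.0, 0.1, -0.995]]
ft_force: [-1.3, 0.2, -0.1]
grip_width: 0.0429
grip_force: 0.0
```

Call:
{"fn": "servo_tool", "kwargs": {
  "commands": [
    [0,0,0,0,0,0,0],
    [0,0,0,0,0,0,0],
    [0,0,0,0,0,0,0],
    [0,0,0,0,0,0,0],
    [0,0,0,0,0,0,0]
  ],
  "squeeze": 40
}}

```text
t: 2.45
ee_pos: [0.5476, 0.1087, 0.1156]
tool_rot: [[-0.165, 0.981, 0.101], [0.986, 0.164, 0.018], [0.001, 0.103, -0.995]]
ft_force: [-0.2, 0.2, 5.8]
grip_width: 0.0065
grip_force: 39.1
```

Call:
{"fn": "servo_tool", "kwargs": {
  "commands": [
    [0,0,0,0,0,-15,0],
    [0,0,0,0,0,-30,0],
    [0,0,0,0,0,-40,0],
    [0,0,0,0,0,-40,0]
  ]
}}

```text
t: 2.85
ee_pos: [0.5431, 0.1078, 0.1551]
tool_rot: [[-0.165, 0.981, 0.1], [0.986, 0.164, 0.017], [0.001, 0.102, -0.995]]
ft_force: [0.4, -0.2, -4.8]
grip_width: 0.0062
grip_force: 39.5
```

```bash
python3 - <<'E'
from h import *
go([.503,.1,.155],pose(.143,0))
b,d,W=grab('side')
c=cv2.resize(b[130:240,190:320],None,fx=6,fy=5.4,interpolation=cv2.INTER_CUBIC)
save('side2.png',c)
E
```

```text
row [ 0.102 -0.002  0.023] [ -1.1 -40.6  -4.1] t 2.85 pos [0.5431 0.1078 0.1551] F [ 0.4 -0.2 -4.8]
```

View pics/side2.png

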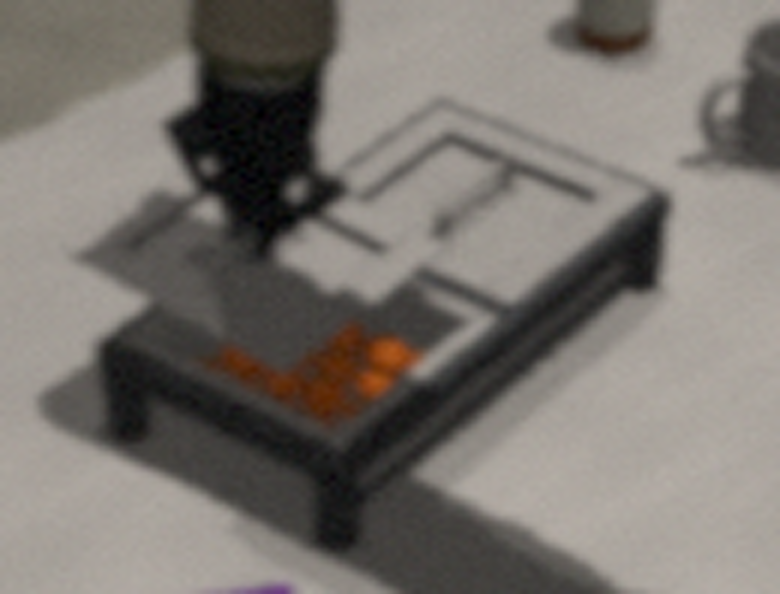

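The side view shows the lid hanging in the grip above the pan, with fruit visible around (330,370) in the crop. Next I'll bring it over the pan and level it.

Call:
{"fn": "servo_tool", "kwargs": {
  "commands": [
    [0.03,0,0.006,0,-10,-1,0],
    [0.06,0,0.012,0,-25,-3,0],
    [0.1,0,0.02,0.5,-38,-4,0],
    [0.102,-0.002,0.023,0.5,-41,-4,0],
    [0.102,-0.002,0.023,0.5,-41,-4,0]
  ]
}}

```text
t: 3.4
ee_pos: [0.5018, 0.1013, 0.1531]
tool_rot: [[-0.142, 0.99, -0.002], [0.99, 0.142, -0.001], [-0.001, -0.002, -1.0]]
ft_force: [0.6, -0.1, -4.1]
grip_width: 0.0063
grip_force: 39.4
```

```bash
python3 - <<'E'
from h import *
go([.5025,.1016,.155],pose(.143,0))
a,d,W=grab('top');b,d2,W2=grab('side')
np.savez('f1.npz',a=a,W=W,b=b,W2=W2)
A=cv2.resize(a[125:220,215:315],(400,380),interpolation=cv2.INTER_CUBIC)
B=cv2.resize(b[130:225,190:290],(400,380),interpolation=cv2.INTER_CUBIC)
save('m3.png',np.hstack([A,B]))
for n,X in (('top',W),('side',W2)):
  m=np.isfinite(X[...,2])&(X[...,2]>.105)&(X[...,2]<.15)&(X[...,0]>.38)&(X[...,0]<.63)&(X[...,1]>-.02)&(X[...,1]<.22)
  q=X[m];print(n,len(q),q.min(0),q.max(0),cv2.minAreaRect(q[:,:2].astype(np.float32)*1000))
  p=q
  for _ in range(6):
    M=np.c_[p[:,:2],np.ones(len(p))];s=np.linalg.lstsq(M,p[:,2],rcond=None)[0];p=q[abs(q[:,2]-np.c_[q[:,:2],np.ones(len(q))]@s)<.009]
  print('plane',s,len(p))
E
```

```text
row [-0.002  0.001 -0.   ] [ 0.2  0.7 -1.9] t 3.4 pos [0.5018 0.1013 0.1531] F [ 0.6 -0.1 -4.1]
top 331 [0.40310657 0.00741411 0.12876621] [0.59507163 0.18773717 0.14598388] ((498.42034912109375, 96.55975341796875), (175.130126953125, 162.13088989257812), 8.347166061401367)
plane [-0.00985462 -0.00197595  0.14261767] 330
side 1115 [0.40583171 0.00328951 0.12004379] [0.59648805 0.1876631  0.1494205 ] ((502.54449462890625, 96.69773864746094), (181.38771057128906, 166.69419860839844), 10.440173149108887)
plane [-0.04110132  0.03847628  0.15068456] 937
```

View pics/m3.png

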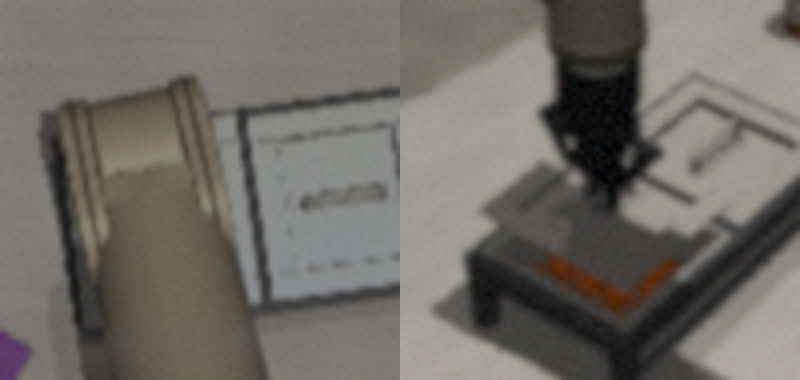

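The picture shows the lid level over the left pan, with its underside clear of the rim. Its fitted outline is 175 x 162 mm, centred within a few mm of the mouth, so I'll lower it.

Call:
{"fn": "servo_tool", "kwargs": {
  "commands": [
    [0,0,0,0,1,12,0],
    [0,0,0,0,1,24,0],
    [0,0,0,0,1,32,0],
    [0,0,0,0,1,36,0],
    [0,0,0,0,1,36,0]
  ]
}}

```text
t: 4.0
ee_pos: [0.5025, 0.1013, 0.1169]
tool_rot: [[-0.142, 0.99, -0.003], [0.99, 0.142, -0.002], [-0.001, -0.003, -1.0]]
ft_force: [-0.6, -0.6, -3.3]
grip_width: 0.0064
grip_force: 39.4
```

Call:
{"fn": "servo_tool", "kwargs": {
  "commands": [
    [0,0,0,0,0,2,0],
    [0,0,0,0,0,4,0],
    [0,0,0,0,0,4,0]
  ]
}}

```text
t: 4.3
ee_pos: [0.5034, 0.1017, 0.1142]
tool_rot: [[-0.142, 0.99, -0.001], [0.99, 0.142, -0.001], [-0.0, -0.001, -1.0]]
ft_force: [1.4, 0.8, -2.3]
grip_width: 0.0066
grip_force: 39.6
```

Call:
{"fn": "servo_tool", "kwargs": {
  "commands": [
    [0,0,0,0,0,2,0],
    [0,0,0,0,0,4,0],
    [0,0,0,0,0,4,0]
  ]
}}

```text
t: 4.6
ee_pos: [0.5034, 0.1016, 0.11]
tool_rot: [[-0.142, 0.99, -0.0], [0.99, 0.142, -0.001], [-0.001, -0.001, -1.0]]
ft_force: [4.1, 1.8, -0.7]
grip_width: 0.0064
grip_force: 39.8
```

Call:
{"fn": "servo_tool", "kwargs": {
  "commands": [
    [0,0,0,0,0,2,0],
    [0,0,0,0,0,3,0],
    [0,0,0,0,0,3,0]
  ]
}}

```text
t: 4.9
ee_pos: [0.5028, 0.1014, 0.1065]
tool_rot: [[-0.142, 0.99, -0.002], [0.99, 0.142, -0.001], [-0.001, -0.002, -1.0]]
ft_force: [3.2, 1.1, -2.7]
grip_width: 0.0064
grip_force: 39.6
```

Call:
{"fn": "servo_tool", "kwargs": {
  "commands": [
    [0,0,0,0,0,1,0],
    [0,0,0,0,0,3,0],
    [0,0,0,0,0,3,0]
  ]
}}

```text
t: 5.2
ee_pos: [0.5029, 0.1015, 0.1059]
tool_rot: [[-0.142, 0.99, -0.002], [0.99, 0.142, 0.0], [0.0, -0.002, -1.0]]
ft_force: [-10.6, -2.0, 28.7]
grip_width: 0.0063
grip_force: 42.7
```

```bash
cat > lev.py <<'E'
from h import *
ex=np.array([.99,.142]);ey=np.array([-.142,.99]);C=np.array([.503,.0976])
def level(zmax=.125):
  for n in ('side','top'):
    im,d,X=grab(n)
    x=(X[...,:2]-C)@ex;y=(X[...,:2]-C)@ey;z=X[...,2]
    for lab,oy in (('lid',0),('other',-.175)):
      r=[]
      for sx in (-1,1):
        m=(abs(x*sx-.076)<.008)&(abs(y-oy)<.07)&(z>.07)&(z<zmax); r+=[round(1000*np.median(z[m]),1) if m.any() else None,int(m.sum())]
      for sy in (-1,1):
        m=(abs((y-oy)*sy-.069)<.008)&(abs(x)<.075)&(z>.07)&(z<zmax); r+=[round(1000*np.median(z[m]),1) if m.any() else None,int(m.sum())]
      print(n,lab,'near,far,-y,+y flange z mm:',r)
  s=env.observe();print(s['t'],s['ee_pos'],s['ft_force'])
  return im
if __name__=='__main__': level()
E
python3 lev.py
```

```text
side lid near,far,-y,+y flange z mm: [np.float64(92.1), 123, np.float64(92.4), 67, np.float64(92.1), 58, np.float64(91.5), 141]
side other near,far,-y,+y flange z mm: [np.float64(91.5), 99, np.float64(91.4), 75, np.float64(91.2), 102, np.float64(91.8), 86]
top lid near,far,-y,+y flange z mm: [np.float64(90.4), 7, np.float64(89.1), 12, np.float64(90.7), 154, np.float64(91.2), 40]
top other near,far,-y,+y flange z mm: [np.float64(90.6), 162, np.float64(90.4), 152, np.float64(91.0), 166, np.float64(90.4), 171]
5.3 [0.50289452 0.10145051 0.10594525] [-10.79055225  -1.54491678  28.73321649]
```

The lid is gripped and its flange already sits level with the neighbour's, at 91 to 92 mm. I'll let go, then press each end.

Call:
{"fn": "servo_tool", "kwargs": {
  "commands": [
    [0,0,0,0,0,-2,0],
    [0,0,0,0,0,-2,0.4],
    [0,0,0,0,0,-2,0.4],
    [0,0,0,0,0,-2,0.4],
    [0,0,0,0,0,-2,0.4]
  ]
}}

```text
t: 5.8
ee_pos: [0.5027, 0.1013, 0.1056]
tool_rot: [[-0.142, 0.99, -0.002], [0.99, 0.142, -0.001], [-0.001, -0.002, -1.0]]
ft_force: [-0.5, -0.7, 0.6]
grip_width: 0.0342
grip_force: 0.0
```

Call:
{"fn": "servo_tool", "kwargs": {
  "commands": [
    [0,0,0,0,0,-15,0.4],
    [0,0,0,0,0,-35,0.4],
    [0,0,0,0,15,-40,0],
    [0,0,0,0,40,-40,0],
    [0,0,0,0,76,-40,0]
  ]
}}

```text
t: 6.3
ee_pos: [0.5785, 0.1126, 0.1461]
tool_rot: [[-0.143, 0.99, -0.002], [0.99, 0.143, -0.0], [0.0, -0.002, -1.0]]
ft_force: [0.5, 0.1, 0.6]
grip_width: 0.0003
grip_force: 0.0
```

```bash
python3 lev.py; python3 -c "
from h import *
from lev import *
go([*(C+.074*ex),.113],pose(.143,0))"
```

```text
side lid near,far,-y,+y flange z mm: [np.float64(90.8), 118, np.float64(91.2), 108, np.float64(91.4), 121, np.float64(91.9), 129]
side other near,far,-y,+y flange z mm: [np.float64(92.0), 106, np.float64(91.9), 99, np.float64(91.3), 106, np.float64(92.1), 107]
top lid near,far,-y,+y flange z mm: [np.float64(92.2), 9, np.float64(91.4), 12, np.float64(90.7), 167, None, 0]
top other near,far,-y,+y flange z mm: [np.float64(90.4), 160, np.float64(90.3), 154, np.float64(90.3), 169, np.float64(90.5), 171]
6.4 [0.58080841 0.11287944 0.14496125] [-0.93648929  0.08185779  0.56904747]
row [-0.001  0.002  0.   ] [-4.  -5.1 32. ] t 6.4 pos [0.5808 0.1129 0.145 ] F [-0.9  0.1  0.6]
```

Call:
{"fn": "servo_tool", "kwargs": {
  "commands": [
    [0,0,0,-4,-5,20,0],
    [0,0,0,-4,-5,32,0],
    [0,0,0,-4,-5,34,0],
    [0,0,0,-4,-5,34,0]
  ]
}}

```text
t: 6.8
ee_pos: [0.5734, 0.1077, 0.1116]
tool_rot: [[-0.142, 0.99, -0.002], [0.99, 0.142, -0.001], [-0.001, -0.003, -1.0]]
ft_force: [-0.5, -0.1, 0.3]
grip_width: -0.0002
grip_force: 0.0
```

Call:
{"fn": "servo_tool", "kwargs": {
  "commands": [
    [0,0,0,0,0,1,0],
    [0,0,0,0,0,2,0],
    [0,0,0,0,0,2,0]
  ]
}}

```text
t: 7.1
ee_pos: [0.574, 0.1079, 0.1102]
tool_rot: [[-0.143, 0.99, -0.001], [0.99, 0.143, -0.001], [-0.0, -0.001, -1.0]]
ft_force: [-0.6, 0.0, 1.6]
grip_width: 0.0003
grip_force: 1.0
```

Call:
{"fn": "servo_tool", "kwargs": {
  "commands": [
    [0,0,0,0,0,1,0],
    [0,0,0,0,0,2,0],
    [0,0,0,0,0,2,0]
  ]
}}

```text
t: 7.4
ee_pos: [0.5741, 0.1079, 0.1101]
tool_rot: [[-0.142, 0.99, -0.001], [0.99, 0.142, 0.0], [0.001, -0.001, -1.0]]
ft_force: [-10.2, -0.8, 21.5]
grip_width: 0.0
grip_force: 11.2
```

The far end is firm at 21 N with no travel. Next is the near end.

Call:
{"fn": "servo_tool", "kwargs": {
  "commands": [
    [0,0,0,0,0,-20,0],
    [0,0,0,0,-10,-42,0],
    [0,0,0,0,-55,-42,0],
    [0,0,0,0,-100,-42,0],
    [0,0,0,0,-145,-42,0]
  ]
}}

```text
t: 7.9
ee_pos: [0.4287, 0.0867, 0.1498]
tool_rot: [[-0.142, 0.99, -0.002], [0.99, 0.142, -0.001], [-0.001, -0.002, -1.0]]
ft_force: [-0.7, -0.7, 1.3]
grip_width: -0.0001
grip_force: 0.0
```

Call:
{"fn": "servo_tool", "kwargs": {
  "commands": [
    [0,0,0,0,-3,0,0],
    [0,0,0,0,-3,20,0],
    [0,0,0,0,-3,34,0],
    [0,0,0,0,-3,38,0],
    [0,0,0,0,-3,38,0]
  ]
}}

```text
t: 8.4
ee_pos: [0.4273, 0.0864, 0.1118]
tool_rot: [[-0.142, 0.99, -0.002], [0.99, 0.142, -0.002], [-0.001, -0.003, -1.0]]
ft_force: [0.4, -0.5, 0.9]
grip_width: 0.0001
grip_force: 0.0
```

Call:
{"fn": "servo_tool", "kwargs": {
  "commands": [
    [0,0,0,0,0,2,0],
    [0,0,0,0,0,3,0],
    [0,0,0,0,0,3,0]
  ]
}}

```text
t: 8.7
ee_pos: [0.4279, 0.0867, 0.1101]
tool_rot: [[-0.142, 0.99, -0.001], [0.99, 0.142, -0.0], [-0.0, -0.001, -1.0]]
ft_force: [-2.8, -1.1, 10.4]
grip_width: -0.0002
grip_force: 4.7
```

Call:
{"fn": "servo_tool", "kwargs": {
  "commands": [
    [0,0,0,0,0,1,0],
    [0,0,0,0,0,1,0]
  ]
}}

```text
t: 8.9
ee_pos: [0.428, 0.0867, 0.11]
tool_rot: [[-0.142, 0.99, -0.001], [0.99, 0.142, 0.0], [0.0, -0.001, -1.0]]
ft_force: [-10.2, -2.8, 23.7]
grip_width: 0.0
grip_force: 12.1
```

Both ends stop at TCP z = 0.110, firm at more than 20 N. I'll retreat up and to the left (over +y, at height) and check.

Call:
{"fn": "servo_tool", "kwargs": {
  "commands": [
    [0,0,0,0,0,-30,0],
    [0,0,0,0,0,-80,0],
    [0,0,0,0,0,-130,0],
    [0,0,0,45,-10,-160,0],
    [0,0,0,90,-20,-160,0]
  ]
}}

```text
t: 9.4
ee_pos: [0.3969, 0.1732, 0.2728]
tool_rot: [[-0.138, 0.99, 0.005], [0.99, 0.138, 0.004], [0.003, 0.005, -1.0]]
ft_force: [0.6, 2.1, -0.4]
grip_width: 0.0001
grip_force: 0.0
```

Call:
{"fn": "servo_tool", "kwargs": {
  "commands": [
    [0,0,0,50,0,0,0],
    [0,0,0,100,0,0,0],
    [0,0,0,150,0,0,0],
    [0,0,0,200,0,0,0],
    [0,0,0,240,0,0,0]
  ]
}}

```text
t: 9.9
ee_pos: [0.3598, 0.4131, 0.268]
tool_rot: [[-0.144, 0.99, -0.002], [0.99, 0.144, -0.0], [0.0, -0.002, -1.0]]
ft_force: [0.7, -0.2, 0.6]
grip_width: -0.0
grip_force: 0.0
```

Call:
{"fn": "servo_tool", "kwargs": {
  "commands": [
    [0,0,0,20,0,0,0],
    [0,0,0,20,0,0,0],
    [0,0,0,20,0,0,0]
  ]
}}

```text
t: 10.2
ee_pos: [0.3583, 0.4297, 0.2678]
tool_rot: [[-0.142, 0.99, -0.002], [0.99, 0.142, -0.002], [-0.001, -0.002, -1.0]]
ft_force: [0.5, -1.1, 0.2]
grip_width: -0.0003
grip_force: 0.0
```

```bash
python3 - <<'E'
from lev import *
im=level()
save('fin.png',cv2.resize(im[130:215,220:335],None,fx=6,fy=6,interpolation=cv2.INTER_CUBIC))
E
```

```text
side lid near,far,-y,+y flange z mm: [np.float64(91.6), 116, np.float64(91.9), 107, np.float64(91.8), 119, np.float64(91.7), 134]
side other near,far,-y,+y flange z mm: [np.float64(91.5), 110, np.float64(91.4), 98, np.float64(91.6), 106, np.float64(92.0), 110]
top lid near,far,-y,+y flange z mm: [np.float64(90.9), 160, np.float64(90.6), 150, np.float64(90.9), 171, np.float64(90.6), 165]
top other near,far,-y,+y flange z mm: [np.float64(90.2), 159, np.float64(90.1), 152, np.float64(90.6), 168, np.float64(91.1), 170]
10.3 [0.35879066 0.42882575 0.2680512 ] [ 0.83256304 -0.30033365 -0.53470191]
```

View pics/fin.png

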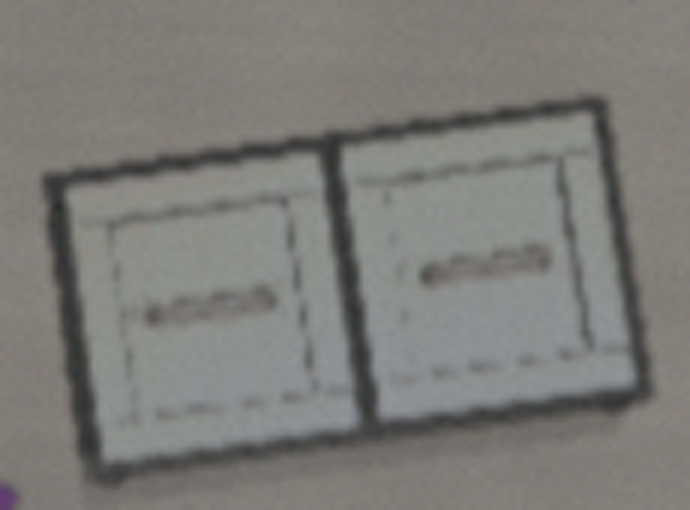

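The picture shows the lid centred on the left pan (crop handle around (210,306)), its borders matching the neighbour's. Flange heights agree within about 0.5 mm all round, so I'll hand it in.

```bash
python3 -c "
from rig import env
print(env.sign_off())"
```

```text
the job is handed in; nothing more can be done
None
```

The lid is square over the open pan and pressed home at both ends; the cameras put its flange within about 1 mm of the neighbouring lid's height all round. I handed the job in at about 10 s, with the arm clear and no contact with the bottle, tumbler or jug; sign-off returned no verdict.

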